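# Refit the return spring on a washer's water inlet block and part-open its valve

## Task

Slip the tallest of the three steel springs, the one with the narrowed, open bottom coil, over the upright spring rod of the water inlet block, twisting it past the two small lugs on the rod without forcing it, until it sits upright and fully home on the brass seat. Then turn the block's ball valve lever from closed to half open (45 degrees) and let go, leaving the two other springs on the mat where they stand.

Things in the scene. Friction and masses are not known exactly. Their poses are not given: they have to be found in the camera images.
- spring: The steel coil spring to fit, loose, standing upright on the rubber mat: 60 mm tall, outer diameter 41 mm, wire 3.2 mm, 40 to 85 g. Stiff: it does not give under hand forces. Its bottom coil is narrowed; all coils above it have an inner diameter of 34 mm and clear the rod's lugs. Origin: on the axis, at the underside; z up along the axis, +x towards the gap in the bottom coil.
- spring_gap (a point): Middle of the gap in the spring's narrowed bottom coil, 11 mm from its axis on the body's +x. The bottom coil is a flat ring of inner diameter 18 mm; the centres of its wire ends stand 27 degrees either side of this point, about the spring's axis. A rod lug passes only through this gap, with play of about 8 degrees either way when centred.
- block: Fixed water inlet block on a 130 x 310 x 10 mm steel base plate: spring rod at its +y part, ball valve at its -y part, a pipe along y between them. The rod's upper lug points within 43 degrees of the block's +x, the lower lug a further 29 to 77 degrees counter-clockwise seen from above; this differs each time. Origin: centre of the plate's underside, on the table; z up.
- seat (a point): Centre of the brass seat's top face, 45 mm above the table, from which the spring rod rises; axes parallel to the block's. Fully home, the spring's origin is at this point. Within 60 mm around, nothing on the block other than the rod is higher than 50 mm; the lever stands further off.
- rod_tip (a point): Centre of the rod's top, 66 mm above the seat. The rod is 15 mm in diameter; its last 10 mm taper to 6 mm. Two fixed steel lugs stick out sideways from it, 4 mm wide, 4 mm high, reaching 14 mm from its axis; their top faces are 42 mm (upper) and 20 mm (lower) above the seat. Where the spring's bottom coil meets a lug outside its gap, it lands on it.
- valve_axis (a point): A point on the vertical axis of the ball valve lever, at the lever's mid-height, 70 mm above the table; axes parallel to the block's.
- lever_grip (a point): A point on the valve lever's centre line, 85 mm from the valve axis, mid-height. The steel lever is a straight flat bar 10 mm wide, 16 mm high, ending 102 mm from the axis; free space of 30 mm below it.
- valve (a joint): Angle of the valve lever, rad, 0 to 1.571. 0 = closed: lever points along the block's -x, across the pipe. It grows counter-clockwise seen from above; 1.571 = fully open, lever along the block's -y, in line with the pipe. Stays where it is left; about 0.15 N m turns it.
- short_spring: Bystander: wider, shorter straight coil spring, 36 mm tall, 53 mm outer diameter, loose, upright on the mat. Origin at the centre of its underside.
- thin_spring: Bystander: narrow straight coil spring, 46 mm tall, 28 mm outer diameter, loose, upright on the mat. Origin at the centre of its underside.
Mind the look-alikes: they are no part of the job. Leave any blue look-alike of the spring alone.

How it is judged:
By the outcome, as a careful person would: the job done as asked, in the order asked, and still so for the second after the job is handed in, with the robot touching nothing.
It also fails if it takes over 64 s, if anything falls off the work surface, if the arm or the gripper's body presses on something with over 40 N, if the wrist force passes 120 N, or if a joint passes its speed limit or range.

## Robot

A 6-joint arm with a two-finger parallel gripper is mounted at the origin on the work surface. World frame = base frame: x ahead of the robot, y to its left, z up, the work surface at z = 0. Lengths are in mm, angles in rad, forces in N, time in s.
With the tool pointing down it reaches from about 275 to 1000 mm from the base axis. Payload 8.4 kg.
Tool frame: the origin (TCP) lies on the centre line of the jaws, within the pads' length; the fingertips stand 25 mm ahead of it and the grasp point (between the pads) lies 6 mm ahead of it; z points along the fingers, y is the line along which they close (so a half turn about z gives the same grasp; the last joint's range is limited). The gripper opens to 85 mm and grips with 20 to 120 N. Pads are 22 mm wide; open, the fingers measure 114 mm over their backs; the gripper's body (76 mm by 85 mm) begins 54 mm behind the grasp point. The pads swing forward as they close: fully open they stand 13 mm farther back than shut.
Start: joints at [-1.325, 0.353, 1.633, -0, 1.155, -0.002], TCP at [153.293, -605.912, 256.281] pointing down, gripper open.
Joint ranges: [-2.63, 2.63], [-0.92, 2.1], [0.06, 2.66], [-1.3, 4.44], [0, 2.69], [-3.02, 3.02]. Speed limits (rad/s): [2.22, 2.22, 2.79, 3.14, 3.14, 3.14].

## Interface

Orientations are given as [roll, pitch, yaw] about the fixed x, y, z axes, in that order (R = Rz(yaw) Ry(pitch) Rx(roll)).
In Python, from rig import r gives the robot as it stands.
- The arm moves only by the shell command python3 -m jog 'ROWS' [FORCE]. ROWS is JSON, a list of rows, each a list of 3 entries, a list of its own where there are three numbers: the turn, a rotation vector about the tool's x, y, z in rad, then the shift along the tool's x, y, z in m, then the opening, from -1 (shut) to 1 (fully open). In form: [[[rx, ry, rz], [x, y, z], gripper], ...]. A call has 1 to 12 rows; each row shifts and turns the commanded pose from where the row before left it, along the tool's axes as they then stand; what a row does not reach is not made up. A row lasts 1/10 s, in which the tool goes at most 50 mm and 8.59 degrees, less where a joint would pass 70% of its speed; a pose out of reach is approached as far as the arm can. A call with a gripper value outside its range is refused whole. The fingers move at their own pace and stop on an object; FORCE is the grip in N (left out, the last holds). Time passes only in rows, so rows that do not move let the fingers close. It gives the time, the measured TCP pose, the force, the opening and the grip force at its end, in the units of the state.
- r.sense(): the state, without advancing time (a new reading comes with each control period).
- r.grab_frame(name): name is "side" or "top" or "wrist"; returns the picture (480x640x3 uint8, red, green, blue); there is no depth.
- r.camera_params(name): a dict with "fx", "fy", "cx", "cy" (pixels), "k1" (the pictures are not rectified: a ray, as slopes to the right and down, at radius r is drawn at 1 + k1 r^2 times it, then the intrinsics apply), "rvec" (rotation vector, rad) and "tvec" (3), from world to camera coordinates, as OpenCV has them; the wrist camera has in their place "hand_eye" (4x4, takes a point from camera to tool coordinates, whose origin is the TCP and whose axes are the flange's). Camera axes: x right, y down, z forward; pixel columns grow to the right and rows downward; lengths in mm; the calibration is good to about 2 mm. A picture is of the moment at which its call begins: read the wrist's pose just before it. camera_params takes no time and is no camera call.
- r.sign_off(): hands the job in; it is judged then, once.
The state is a dict: "clock": time; "qpos": joint angles; "qvel": joint speeds; "joint_efforts": joint torques, N m; "eef_pos": TCP position; "tcp_rot": TCP orientation; "contact_force": force on the tool from outside, world axes, zero at the start; "wrist_torque": the same for the moment, N m; "opening": opening from 0.0 (shut) to 1.0 (fully open); "grasp_force": force on a finger pad.
Only numpy, scipy, OpenCV 4.12 (cv2) and the standard library are available. Lean on these libraries where they do the work, as an engineer would, in place of code of your own. Each camera call takes 0.05 s, during which the arm holds its last target. There are 200 camera calls.

## Working session

There is one attempt and no reset: what is moved stays moved. The work goes in short steps, Python scripts to look and compute and a shell command to move; the robot and the scene stay as the last step left them, time stands still between calls to the robot, and variables do not carry over. Pictures are saved under pics/ and viewed, at most 10 in all, crops included, and the job is handed in when it is done.

```bash
mkdir -p pics; ls; python3 - <<'E'
from rig import r
import cv2,numpy as np
print(r.sense())
for n in("side","top","wrist"):
    f=r.grab_frame(n);cv2.imwrite(f"pics/{n}0.png",f[:,:,::-1]);print(n,r.camera_params(n))
E
```

```text
pics
{'clock': 0.0, 'qpos': array([-1.32539845e+00,  3.53615676e-01,  1.63410553e+00, -1.42241665e-05,
        1.15516604e+00, -2.40252789e-03]), 'qvel': array([ 2.92425368e-03, -7.71726952e-04,  3.06694168e-04, -2.52744510e-03,
        1.75222521e-03,  6.30386397e-06]), 'joint_efforts': array([ 1.87420839e-03, -6.05234456e+01, -3.42069089e+01,  2.01266153e-04,
        9.32268013e-03, -3.23892516e-05]), 'eef_pos': array([ 153.18920141, -605.50961424,  255.59416348]), 'tcp_rot': array([-3.14029803e+00,  9.89537425e-06,  2.47806166e-01]), 'contact_force': array([-0.30356899,  0.00957182, -0.24991619]), 'wrist_torque': array([-0.01624085,  0.00508381,  0.0091084 ]), 'grasp_force': 0.0, 'opening': 0.9998024647583733}
side {'fx': 448.8475394462059, 'fy': 448.8475394462059, 'cx': 319.9671419506537, 'cy': 247.70549423845156, 'k1': -0.022847933774291018, 'rvec': array([ 0.62578701, -2.55070641,  1.26613741]), 'tvec': array([532.11372601, 150.73484879, 732.26267879])}
top {'fx': 537.2711688102705, 'fy': 537.2711688102705, 'cx': 329.0807649492075, 'cy': 238.84635719381535, 'k1': 0.032189858104514704, 'rvec': array([ 2.16246087, -2.14661339,  0.17387566]), 'tvec': array([139.85547954, 535.7686675 , 948.07925877])}
wrist {'fx': 376.20100433433674, 'fy': 376.20100433433674, 'cx': 322.35589299201524, 'cy': 235.136913952381, 'k1': -0.06820207428695527, 'hand_eye': array([[-4.42715983e-04, -9.55198590e-01, -2.95965297e-01,
         7.52072459e+01],
       [ 9.99999881e-01, -3.62394387e-04, -3.26245420e-04,
        -1.22320756e-01],
       [ 2.04373003e-04, -2.95965407e-01,  9.55198637e-01,
        -1.17976424e+02],
       [ 0.00000000e+00,  0.00000000e+00,  0.00000000e+00,
         1.00000000e+00]])}
```

View pics/side0.png

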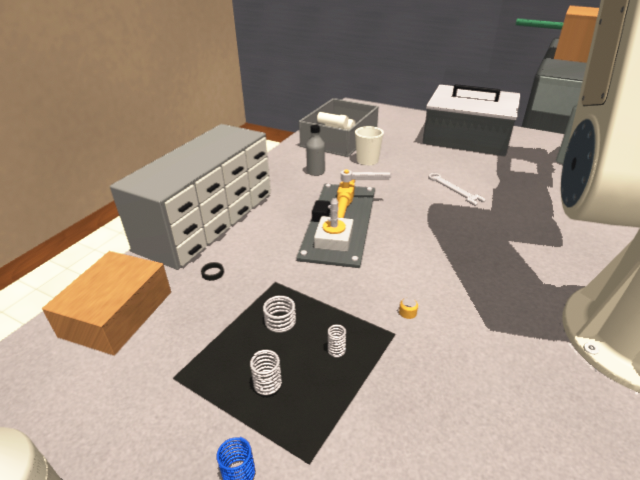

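View pics/top0.png

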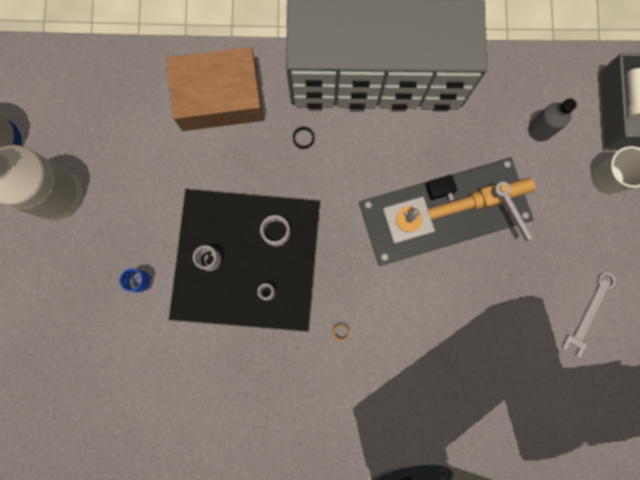

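The side view shows the target spring at about (266,372), short at (280,313), thin at (337,340) and the rod at (334,213). In the top view the spring is at (207,258), the rod tip near (412,213), the valve at (502,188), the lever end at (530,238), and the plate bolts at (368,204), (385,257), (507,164) and (526,215).

```bash
cat > h.py <<'E'
import numpy as np,cv2
from scipy.spatial.transform import Rotation as R
from scipy.optimize import least_squares
from rig import r
def ext(n,s=None):
    """K params, world->cam R,t"""
    p=r.camera_params(n)
    if n!="wrist": return p,R.from_rotvec(p["rvec"]).as_matrix(),np.array(p["tvec"])
    s=s or r.sense(); T=np.eye(4);T[:3,:3]=R.from_euler("xyz",s["tcp_rot"]).as_matrix();T[:3,3]=s["eef_pos"]
    M=np.linalg.inv(T@p["hand_eye"]);return p,M[:3,:3],M[:3,3]
def proj(E,X):
    p,Rm,t=E;c=np.atleast_2d(X)@Rm.T+t;u=c[:,:2]/c[:,2:];u=u*(1+p["k1"]*(u**2).sum(1,keepdims=True))
    return u*[p["fx"],p["fy"]]+[p["cx"],p["cy"]]
def ray(E,uv):
    p,Rm,t=E;d=(np.array(uv,float)-[p["cx"],p["cy"]])/[p["fx"],p["fy"]];u=d.copy()
    for _ in range(8):u=d/(1+p["k1"]*(u@u))
    v=Rm.T@np.r_[u,1];return -Rm.T@t,v/np.linalg.norm(v)
def onz(E,uv,z):
    o,v=ray(E,uv);return o+v*(z-o[2])/v[2]
def tri(obs):
    A=0;b=0
    for E,uv in obs:
        o,v=ray(E,uv);P=np.eye(3)-np.outer(v,v);A=A+P;b=b+P@o
    X=np.linalg.solve(A,b);return X,[np.round(proj(E,X)[0]-uv,1) for E,uv in obs]
E
python3 - <<'E'
from h import *
T=ext("top");S=ext("side");np.set_printoptions(precision=1,suppress=True)
B=[onz(T,p,10) for p in[(368,204),(385,257),(526,215),(507,164)]];print(B,np.mean(B,0))
print("rod tip",tri([(T,(414,212)),(S,(334,200))]))
print("valve",onz(T,(502,188),75),onz(T,(530,238),75))
print("spring",onz(T,(207,258),60),tri([(T,(207,257)),(S,(266,357))]),onz(S,(266,372),30))
print("short",onz(T,(275,231),36),"thin",onz(T,(265,292),46))
E
```

```text
[array([606.4,  69.6,  10. ]), array([505.1,  38. ,  10. ]), array([ 587.8, -231. ,   10. ]), array([ 687.5, -198.9,   10. ])] [596.7 -80.6  10. ]
rod tip (array([570.8,  -0.5, 110.7]), [array([0.2, 0.5]), array([-0.5, -0.1])])
valve [ 624.  -164.9   75. ] [ 533.8 -210.8   75. ]
spring [495.3 360.4  60. ] (array([496.4, 358.9,  68.1]), [array([-0.1, -0.2]), array([0.2, 0. ])]) [501.6 357.5  30. ]
short [548.6 243.2  36. ] thin [436.5 257.9  46. ]
```

```bash
python3 -m jog '[[[0,0,0],[0.04,-0.03,0],1],[[0,0,0],[0.04,-0.03,0],1],[[0,0,0],[0.04,-0.03,0],1],[[0,0,0],[0.04,-0.03,0],1],[[0,0,0],[0.04,-0.03,0],1],[[0,0,0],[0.04,-0.03,0],1],[[0,0,0],[0.04,-0.03,0],1],[[0,0,0],[0.04,-0.03,0],1],[[0,0,0],[0.04,-0.03,0],1],[[0,0,0],[0.04,-0.03,0],1],[[0,0,0],[0.04,-0.03,0],1],[[0,0,0],[0.04,-0.03,0],1]]' 40
python3 -m jog '[[[0,0,0],[0.035,-0.03,0],1],[[0,0,0],[0.035,-0.03,0],1],[[0,0,0],[0,0,0],1],[[0,0,0],[0,0,0],1]]'
cat > snap.py <<'E'
import sys,pickle
from h import *
n=sys.argv[1];s=r.sense();f=r.grab_frame("wrist");cv2.imwrite(f"pics/{n}.png",f[:,:,::-1]);pickle.dump({k:s[k] for k in s},open(f"pics/{n}.pkl","wb"))
print(s["clock"],s["eef_pos"],s["tcp_rot"],s["contact_force"],s["qpos"])
E
python3 snap.py w1
```

```text
clock: 1.35
eef_pos: [531.2, -137.3, 256.3]
tcp_rot: [3.141, 0.0, 0.248]
contact_force: [0.5, -1.3, 0.0]
opening: 1.002
grasp_force: 0.0
clock: 1.75
eef_pos: [583.5, -62.9, 255.7]
tcp_rot: [-3.141, 0.001, 0.25]
contact_force: [-0.3, -0.3, -0.4]
opening: 1.001
grasp_force: 0.0
1.75 [583.48511144 -62.92431589 255.72822228] [-3.14145452e+00  1.11086937e-03  2.50101198e-01] [-0.3151657  -0.33496744 -0.43892187] [-1.09841137e-01  2.95239706e-01  1.71702974e+00 -2.89625607e-04
  1.13041155e+00  1.21097767e+00]
```

View pics/w1.png

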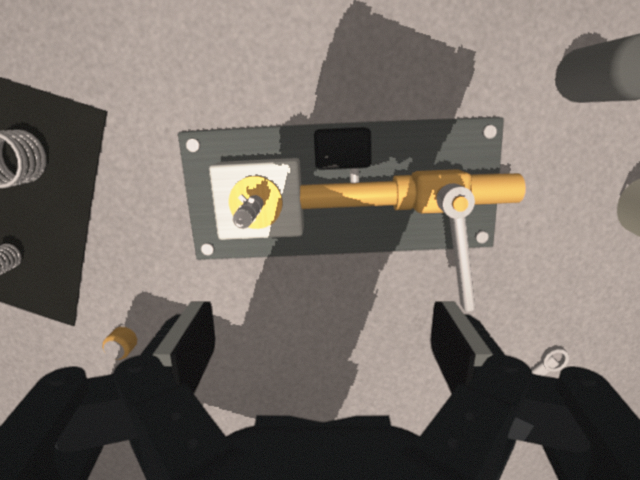

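The wrist view shows the rod tip near (245,217) with its lugs beside the seat at about (252,200), the valve at (459,202) and the lever end at (468,308). The plate bolts are at (193,146), (207,249), (490,132) and (482,237).

```bash
python3 -m jog '[[[0,0,0],[-0.02,-0.045,0],1],[[0,0,0],[-0.02,-0.045,0],1],[[0,0,0],[0,0,0],1],[[0,0,0],[0,0,0],1]]'
python3 snap.py w2; python3 - <<'E'
import cv2,numpy as np
a=cv2.imread("pics/w1.png")[165:245,205:305];b=cv2.imread("pics/w2.png")
a=cv2.resize(a,(500,400),interpolation=cv2.INTER_CUBIC)
import pickle
from h import *
s=pickle.load(open("pics/w2.pkl","rb"));E=ext("wrist",s);u=proj(E,[570.8,-.5,100])[0].astype(int);print(u)
x0,y0=u-[50,50];print(x0,y0)
b=cv2.resize(b[y0:y0+100,x0:x0+100],(500,500),interpolation=cv2.INTER_CUBIC)[:500]
c=np.zeros((500,800,3),np.uint8);c[:400,:300]=a[:,60:360];c[:,300:]=b;cv2.imwrite("pics/c1.png",c)
E
```

```text
clock: 2.2
eef_pos: [521.8, 13.0, 256.6]
tcp_rot: [3.141, -0.0, 0.248]
contact_force: [0.8, 0.3, -0.1]
opening: 1.002
grasp_force: 0.0
2.2 [521.78892612  13.00028956 256.61018231] [ 3.14111214e+00 -3.05411331e-04  2.47904699e-01] [ 0.80298388  0.26802314 -0.09380488] [ 2.22793279e-02  1.92153281e-01  1.85182289e+00 -4.49474966e-04
  1.09721136e+00  1.34537594e+00]
[357 163]
307 113
```

View pics/c1.png

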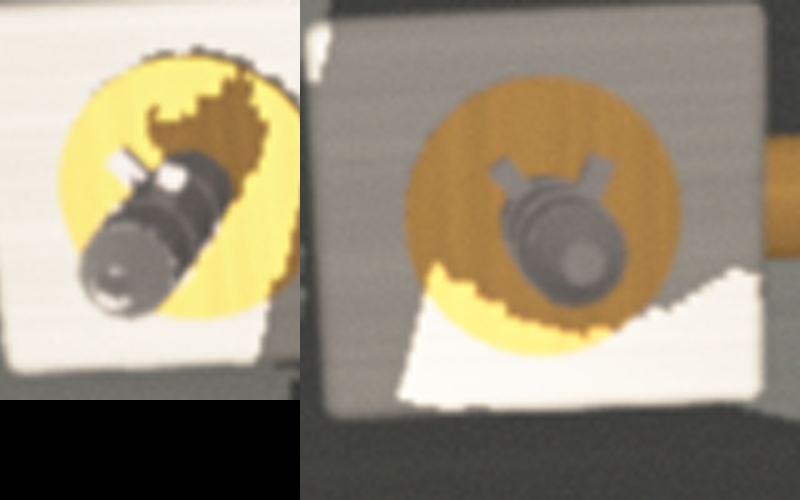

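The crops show the rod tip at crop (583,262), right, and (117,272), left. The upper lug points up and right, ending at (600,157); the lower lug points up and left, ending at (500,163). The seat centre is at (543,215).

```bash
cat > m1.py <<'E'
from h import *
import pickle
np.set_printoptions(precision=1,suppress=True)
L=lambda n:ext("wrist",pickle.load(open(f"pics/{n}.pkl","rb")))
E1,E2,T=L("w1"),L("w2"),ext("top")
a=lambda x,y:((x+60.5)/5-.5+205,(y+.5)/5-.5+165)
b=lambda x,y:((x-300+.5)/5-.5+307,(y+.5)/5-.5+113)
print("tip",tri([(E1,a(117,272)),(E2,b(583,262))]))
print("seat",tri([(E1,a(185,185)),(E2,b(543,215))]),onz(E1,a(185,185),45),onz(E2,b(543,215),45))
c=np.array([onz(E2,b(543,215),45),onz(E1,a(185,185),45),onz(E2,b(583,262),111),onz(E1,a(117,272),111)]);print(c)
m=c.mean(0)[:2]
for nm,p,z in(("up",b(600,157),87),("low",b(500,163),65)):
    q=onz(E2,p,z)[:2]-c[[0,2]].mean(0)[:2];print(nm,np.degrees(np.arctan2(q[1],q[0])),np.linalg.norm(q))
for nm,p,z in(("up",a(170,178),87),("low",a(117,165),65)):
    q=onz(E1,p,z)[:2]-c[[1,3]].mean(0)[:2];print(nm,np.degrees(np.arctan2(q[1],q[0])),np.linalg.norm(q))
B=np.array([onz(E1,p,12) for p in[(193,146),(207,249),(482,237),(490,132)]]);
v=B[0]+B[1]-B[2]-B[3];w=B[0]+B[3]-B[1]-B[2];print("block yaw",np.degrees(np.arctan2(-v[0],v[1])),np.degrees(np.arctan2(w[1],w[0])),B.mean(0))
va=onz(E1,(459,202),80);le=onz(E1,(468,308),78);print("valve",va,le,np.degrees(np.arctan2(*(le-va)[1::-1])),np.linalg.norm(le-va))
E
python3 m1.py
```

```text
tip (array([572.4,  -3.4, 107.1]), [array([0.5, 1.1]), array([-0.5, -1.2])])
seat (array([573. ,  -2.8,  47.9]), [array([0.2, 0.5]), array([-0.2, -0.5])]) [572.6  -2.1  45. ] [572.4  -3.3  45. ]
[[572.4  -3.3  45. ]
 [572.6  -2.1  45. ]
 [572.   -3.5 111. ]
 [574.4  -3.5 111. ]]
up -6.205196914436794 13.494295493282166
low 54.88387128325939 13.589394238827618
up -12.018395622217874 10.563460426404479
low 64.31168009721787 10.967134175347756
block yaw 16.99406680969807 16.81422011405807 [594.5 -80.6  12. ]
valve [ 622.1 -166.1   80. ] [ 533.6 -208.9   78. ] -154.18954037025782 98.24215656520937
```

```bash
python3 -m jog '[[[0,0,0],[-0.002,-0.038,0.014],1],[[0,0,0],[-0.002,-0.038,0.014],1],[[0,0,0],[-0.002,-0.038,0.014],1],[[0,0,0],[-0.002,-0.038,0.014],1],[[0,0,0],[-0.002,-0.038,0.014],1],[[0,0,0],[-0.002,-0.038,0.014],1],[[0,0,0],[-0.002,-0.038,0.014],1],[[0,0,0],[-0.002,-0.038,0.014],1],[[0,0,0],[-0.002,-0.038,0.014],1],[[0,0,0],[0,0,0],1],[[0,0,0],[0,0,0],1]]'
python3 snap.py w3; python3 - <<'E'
import cv2
a=cv2.imread("pics/w3.png")[250:450,200:440];cv2.imwrite("pics/c2.png",cv2.resize(a,(720,600),interpolation=cv2.INTER_CUBIC))
E
```

```text
clock: 3.35
eef_pos: [422.0, 340.4, 129.8]
tcp_rot: [3.141, 0.001, 0.248]
contact_force: [0.7, -0.5, 0.5]
opening: 1.001
grasp_force: 0.0
3.35 [421.97290823 340.38666953 129.75674619] [3.14087233e+00 6.13521090e-04 2.48190656e-01] [ 0.65687158 -0.45201328  0.45954281] [ 6.76253888e-01  3.84406563e-01  1.91626146e+00 -5.37193516e-04
  8.41781882e-01  1.99921735e+00]
```

View pics/c2.png

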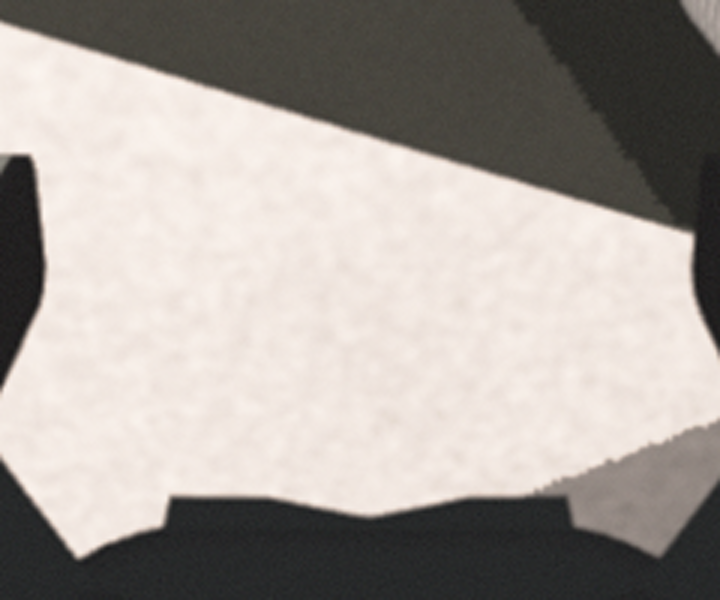

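The crop shows bare table and the mat's edge only: the spring lies higher in the picture than I expected. I project its estimated position and crop there instead.

```bash
python3 - <<'E'
from h import *
import pickle
E=ext("wrist",pickle.load(open("pics/w3.pkl","rb")))
u=proj(E,[[496,359,3],[496,359,60]]);print(u)
x0,y0=(u.mean(0)-[75,75]).astype(int);y0=max(y0,0);x0=max(x0,0);print(x0,y0)
a=cv2.imread("pics/w3.png")[y0:y0+150,x0:x0+150];cv2.imwrite("pics/c3.png",cv2.resize(a,(600,600),interpolation=cv2.INTER_CUBIC))
E
```

```text
[[322.7105731  117.34725038]
 [322.87990124 116.81814252]]
247 42
```

View pics/c3.png

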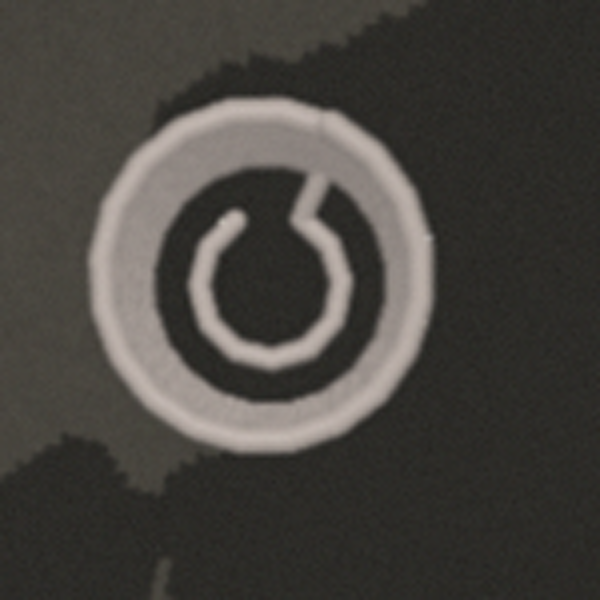

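The crop shows the spring from above. The bottom ring is centred at crop (271,285) with wire ends at (237,216) and (302,220), and the top coil's outer edge spans x 90–434, y 97–452.

```bash
cat > m2.py <<'E'
from h import *
import pickle
np.set_printoptions(precision=1,suppress=True)
s=pickle.load(open("pics/w3.pkl","rb"));E=ext("wrist",s)
c=lambda x,y:np.array([(x+.5)/4-.5+247,(y+.5)/4-.5+42])
t=np.linspace(0,2*np.pi,180)
def ex(x,rad):
    u=proj(E,np.c_[x[0]+rad*np.cos(t),x[1]+rad*np.sin(t),0*t+x[2]]);return np.r_[u.min(0),u.max(0)]
f=least_squares(lambda x:ex(x,20.5)-np.r_[c(90,97),c(434,452)],[496,359,60]);print("top ring",f.x,f.fun)
g=least_squares(lambda x:ex(x,12.6)-np.r_[c(189,206),c(353,370)],[496,359,3],bounds=([0,0,3.5],[999,999,4]))
print("bottom",g.x,g.fun)
for z in(3.6,):
    q=onz(E,c(271,285),z);e=[onz(E,c(237,216),z),onz(E,c(302,220),z)]
    print(q,[(np.linalg.norm(w-q),np.degrees(np.arctan2(*(w-q)[1::-1]))) for w in e],np.degrees(np.arctan2(*((e[0]+e[1])/2-q)[1::-1])))
T,S=ext("top"),ext("side")
print("tri top of spring",tri([(T,(207,257)),(S,(266,357)),(E,c(262,274.5))]))
E
python3 m2.py
```

```text
top ring [497.2 364.6  59.8] [ 0.1 -0.1 -0.1  0.1]Traceback (most recent call last):
  File "m2.py", line 10, in <module>
    g=least_squares(lambda x:ex(x,12.6)-np.r_[c(189,206),c(353,370)],[496,359,3],bounds=([0,0,3.5],[999,999,4]))
    return func(*args, **kwargs)
    raise ValueError("Initial guess is outside of provided bounds")
ValueError: Initial guess is outside of provided bounds
```

```bash
sed -i 's/\[496,359,3\]/[496,359,3.7]/' m2.py; python3 m2.py
```

```text
top ring [497.2 364.6  59.8] [ 0.1 -0.1 -0.1  0.1]
bottom [496.7 364.5   3.5] [ 0.2 -0.5 -0.2  0.5]
[497.3 364.7   3.6] [(np.float64(11.476253990330578), np.float64(40.97264085983149)), (np.float64(10.782107000591902), np.float64(-12.33558746875076))] 15.215338226382759
tri top of spring (array([496.6, 361. ,  69.1]), [array([-1.4, -0.3]), array([-0.7,  0.6]), array([6.9, 4.1])])
```

```bash
python3 -m jog '[[[0,0,-0.1496],[0,0,0],1],[[0,0,-0.1496],[0,0,0],1],[[0,0,-0.1496],[0,0,0],1],[[0,0,-0.1496],[0,0,0],1],[[0,0,-0.1496],[0,0,0],1],[[0,0,-0.1496],[0,0,0],1],[[0,0,-0.1496],[0,0,0],1],[[0,0,-0.1496],[0,0,0],1],[[0,0,-0.1496],[0,0,0],1],[[0,0,-0.1496],[0,0,0],1],[[0,0,-0.1496],[0,0,0],1],[[0,0,-0.1496],[0,0,0],1]]'
python3 -m jog '[[[0,0,-0.1496],[0,0,0],1],[[0,0,-0.1496],[0,0,0],1],[[0,0,-0.1496],[0,0,0],1],[[0,0,-0.1496],[0,0,0],1],[[0,0,-0.1496],[0,0,0],1],[[0,0,-0.1496],[0,0,0],1],[[0,0,-0.1496],[0,0,0],1],[[0,0,-0.1496],[0,0,0],1],[[0,0,-0.1496],[0,0,0],1]]'
python3 -m jog '[[[0,0,0],[-0.0385,0.001,0],1],[[0,0,0],[-0.0385,0.001,0],1],[[0,0,0],[-0.0385,0.001,0],1],[[0,0,0],[-0.0385,0.001,0],1],[[0,0,0],[0,0,0],1],[[0,0,0],[0,0,0],1]]'
python3 snap.py w4; cat > ring.py <<'E'
# find the spring's top ring by thresholding bright blob, fit pose
import sys,pickle
from h import *
np.set_printoptions(precision=1,suppress=True)
t=np.linspace(0,2*np.pi,180)
for n in sys.argv[1:]:
    E=ext("wrist",pickle.load(open(f"pics/{n}.pkl","rb")));g=cv2.imread(f"pics/{n}.png",0)
    u=proj(E,[497,364,60])[0];m=np.zeros_like(g);cv2.circle(m,tuple(int(v) for v in u),55,255,-1)
    b=((g>110)&(m>0)).astype(np.uint8);k,lab,st,_=cv2.connectedComponentsWithStats(b);i=1+st[1:,4].argmax()
    cs,_=cv2.findContours((lab==i).astype(np.uint8),cv2.RETR_EXTERNAL,cv2.CHAIN_APPROX_NONE)
    p=cv2.convexHull(max(cs,key=len))[:,0].astype(float);el=cv2.fitEllipse(p.astype(np.float32))
    def res(x):
        q=proj(E,np.c_[x[0]+20.5*np.cos(t),x[1]+20.5*np.sin(t),0*t+x[2]]);return np.min(np.linalg.norm(p[:,None]-q[None],axis=2),1)-.5
    f=least_squares(res,[497,364,60]);print(n,u,el,f.x,np.abs(f.fun).mean())
    x0,y0=(u-[40,40]).astype(int);cv2.imwrite(f"pics/{n}z.png",cv2.resize(cv2.imread(f"pics/{n}.png")[y0:y0+80,x0:x0+80],(480,480),interpolation=cv2.INTER_CUBIC));print(x0,y0)
E
python3 ring.py w3 w4
```

```text
clock: 4.6
eef_pos: [422.6, 339.2, 131.0]
tcp_rot: [3.141, 0.0, 2.047]
contact_force: [0.6, 0.2, 0.4]
opening: 1.002
grasp_force: 0.0
clock: 5.5
eef_pos: [422.7, 339.2, 131.0]
tcp_rot: [3.141, 0.001, -2.89]
contact_force: [0.1, 0.4, 0.2]
opening: 1.001
grasp_force: 0.0
clock: 6.1
eef_pos: [570.9, 380.5, 130.3]
tcp_rot: [-3.141, -0.0, -2.897]
contact_force: [-0.1, 1.0, -0.9]
opening: 0.998
grasp_force: 0.0
6.1 [570.90106498 380.47531529 130.33103327] [-3.14138822e+00 -1.26896723e-04 -2.89651952e+00] [-0.14108573  0.97058539 -0.86155402] [ 5.85733748e-01  5.72587583e-01  1.58778251e+00 -1.80788686e-04
  9.81410477e-01 -1.23003522e+00]
w3 [312.6 113.6] ((311.9366760253906, 110.12480926513672), (86.20752716064453, 88.84113311767578), 179.11253356933594) [497.8 364.5  60. ] 0.14565558208709117
272 73
w4 [326.1 119.8] ((327.5787658691406, 119.04485321044922), (86.35381317138672, 89.08660125732422), 5.290429592132568) [497.1 364.6  62.4] 0.12058826500523614
286 79
```

View pics/w4z.png

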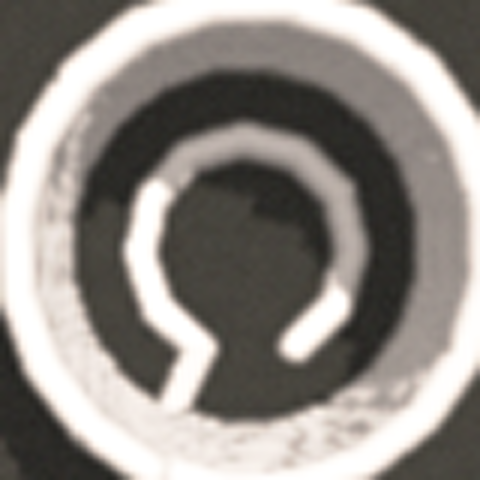

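The opposite-yaw view agrees with the first to within 0.7 mm. The ring is centred at crop (247,250) with wire ends at about (298,348) and (203,350), so the gap points at about 15° in world. I go in for the grasp.

```bash
python3 -m jog '[[[0,0,0],[0.0376,0.0012,0],1],[[0,0,0],[0.0376,0.0012,0],1],[[0,0,0],[0,0,0.04],1],[[0,0,0],[0,0,0.02],1],[[0,0,0],[0,0,0.02],1],[[0,0,0],[0,0,0],1],[[0,0,0],[0,0,0],1]]'
```

```text
clock: 6.85
eef_pos: [495.6, 365.7, 50.8]
tcp_rot: [-3.141, -0.001, -2.894]
contact_force: [-0.5, -0.3, 0.9]
opening: 0.997
grasp_force: 0.0
```

```bash
python3 -m jog '[[[0,0,0],[-0.0013,-0.0014,0],1],[[0,0,0],[0,0,0],1]]'; python3 -m jog '[[[0,0,0],[0,0,0],0.3],[[0,0,0],[0,0,0],0.1],[[0,0,0],[0,0,0],-0.1],[[0,0,0],[0,0,0],-0.3],[[0,0,0],[0,0,0],-1],[[0,0,0],[0,0,0],-1],[[0,0,0],[0,0,0],-1],[[0,0,0],[0,0,0],-1]]' 40
```

```text
clock: 7.05
eef_pos: [498.5, 365.5, 51.7]
tcp_rot: [3.141, 0.002, -2.894]
contact_force: [0.2, -0.4, -0.3]
opening: 0.998
grasp_force: 0.0
clock: 7.85
eef_pos: [497.8, 365.4, 50.6]
tcp_rot: [3.141, 0.0, -2.894]
contact_force: [-2.1, -0.3, 5.9]
opening: 0.475
grasp_force: 40.0
```

```bash
python3 -m jog '[[[0,0,0],[0,0,-0.035],-1],[[0,0,0],[0,0,-0.035],-1],[[0,0,0],[0.0018,-0.0375,-0.007],-1],[[0,0,0],[0.0018,-0.0375,-0.007],-1],[[0,0,0],[0.0018,-0.0375,-0.007],-1],[[0,0,0],[0.0018,-0.0375,-0.007],-1],[[0,0,0],[0.0018,-0.0375,-0.007],-1],[[0,0,0],[0.0018,-0.0375,-0.007],-1],[[0,0,0],[0.0018,-0.0375,-0.007],-1],[[0,0,0],[0.0018,-0.0375,-0.007],-1],[[0,0,0],[0.0018,-0.0375,-0.007],-1],[[0,0,0],[0.0018,-0.0375,-0.007],-1]]'
python3 -m jog '[[[0,0,0.122],[0,0,0],-1],[[0,0,0.122],[0,0,0],-1],[[0,0,0.122],[0,0,0],-1],[[0,0,0],[0,0,0],-1],[[0,0,0],[0,0,0],-1]]'
python3 snap.py w5; python3 - <<'E'
from h import *
import pickle
c=np.zeros((480,800,3),np.uint8)
for i,n in enumerate(("side","top")):
    f=r.grab_frame(n)[:,:,::-1];cv2.imwrite(f"pics/{n}5.png",f);u=proj(ext(n),[572.5,-3,120])[0].astype(int);print(n,u)
    c[i*240:i*240+240,500:800]=cv2.resize(f[u[1]-40:u[1]+40,u[0]-50:u[0]+50],(300,240),interpolation=cv2.INTER_CUBIC)
c[:,:500]=cv2.imread("pics/w5.png")[:,70:570]
cv2.imwrite("pics/c5.png",c)
E
```

```text
clock: 9.05
eef_pos: [572.2, -4.3, 190.3]
tcp_rot: [3.142, -0.0, -2.894]
contact_force: [0.0, 1.0, -1.1]
opening: 0.472
grasp_force: 40.7
clock: 9.55
eef_pos: [572.1, -2.7, 190.0]
tcp_rot: [-3.142, -0.0, 3.027]
contact_force: [-1.1, 0.1, 0.3]
opening: 0.477
grasp_force: 40.7
9.55 [572.06286007  -2.71862012 190.02573629] [-3.14150386e+00 -4.84000840e-04  3.02696075e+00] [-1.10129239  0.1029946   0.25640723] [-7.35408653e-03  3.44420334e-01  1.80949817e+00 -4.36690380e-05
  9.88164875e-01 -1.46349450e+00]
side [333 195]
top [416 210]
```

View pics/c5.png

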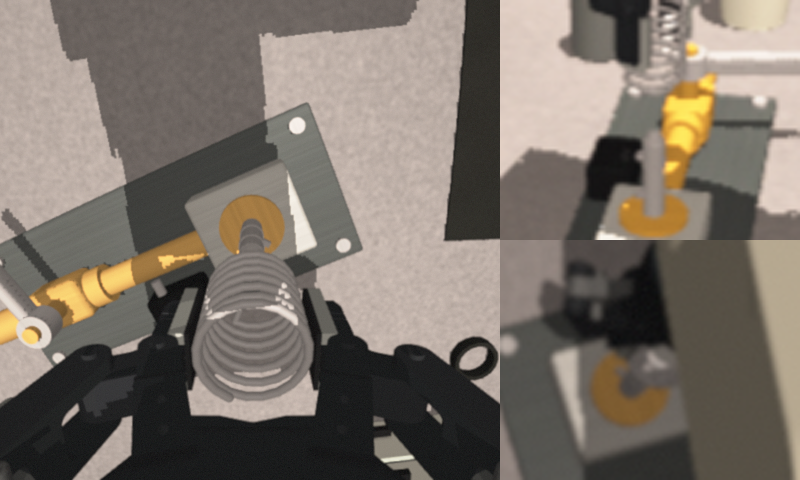

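The wrist view on the left shows the spring held straight, with the rod just behind it at (252,230). The side crop shows the spring above the rod, with the rod axis at crop (655,180) and the spring axis at (667,45). I check that offset against the calibration.

```bash
python3 - <<'E'
from h import *
S=ext("side");np.set_printoptions(precision=1,suppress=True)
print(proj(S,[[572.5,-3,z] for z in(50,85,111,141,170,200)]))
f=cv2.imread("pics/side5.png").astype(int);g=f.mean(2)
sat=f.max(2)-f.min(2)
for y in(160,165,170,175,180,205,208,212,216):print(y,g[y,318:358].astype(int).tolist())
E
```

```text
[[333.1 224.7]
 [333.2 210.2]
 [333.3 199. ]
 [333.4 185.6]
 [333.5 172.1]
 [333.6 157.6]]
160 [94, 82, 61, 38, 28, 28, 31, 30, 29, 28, 29, 40, 45, 58, 85, 132, 162, 135, 99, 135, 214, 232, 218, 177, 127, 123, 132, 127, 150, 191, 208, 194, 153, 114, 105, 105, 105, 106, 118, 145]
165 [113, 113, 99, 66, 35, 31, 30, 31, 31, 30, 36, 81, 119, 125, 112, 112, 133, 143, 140, 149, 152, 127, 93, 77, 107, 136, 136, 117, 141, 188, 208, 210, 211, 211, 210, 210, 210, 209, 210, 209]
170 [113, 112, 99, 65, 35, 31, 30, 30, 30, 29, 37, 80, 119, 126, 114, 131, 171, 186, 175, 175, 173, 154, 154, 155, 146, 141, 148, 186, 197, 201, 210, 223, 224, 214, 209, 208, 209, 210, 211, 210]
175 [122, 160, 182, 160, 105, 62, 48, 37, 34, 30, 38, 83, 120, 127, 117, 146, 175, 183, 184, 177, 161, 148, 143, 138, 136, 132, 135, 168, 193, 195, 192, 188, 175, 164, 178, 178, 183, 196, 197, 197]
180 [210, 210, 210, 211, 210, 189, 152, 135, 161, 178, 165, 153, 150, 152, 157, 161, 165, 168, 162, 153, 152, 161, 166, 149, 133, 138, 145, 157, 166, 170, 171, 170, 169, 174, 177, 171, 163, 177, 194, 196]
205 [19, 19, 18, 18, 18, 20, 26, 29, 24, 23, 54, 95, 116, 128, 137, 143, 144, 143, 138, 124, 114, 112, 113, 116, 117, 122, 138, 160, 153, 129, 107, 103, 110, 111, 112, 112, 113, 113, 113, 112]
208 [19, 18, 18, 20, 19, 22, 27, 26, 21, 27, 59, 93, 116, 127, 137, 142, 144, 142, 136, 129, 127, 128, 128, 130, 123, 117, 113, 103, 101, 107, 111, 113, 112, 113, 113, 113, 114, 113, 112, 113]
212 [21, 22, 21, 22, 21, 22, 21, 20, 18, 17, 17, 31, 77, 117, 136, 142, 145, 143, 139, 150, 156, 152, 138, 121, 116, 113, 104, 107, 113, 114, 114, 114, 114, 114, 115, 115, 113, 113, 114, 113]
216 [19, 20, 26, 56, 83, 94, 91, 80, 65, 57, 54, 61, 89, 119, 136, 143, 145, 143, 136, 124, 117, 115, 117, 116, 110, 97, 75, 57, 57, 57, 56, 57, 57, 58, 59, 68, 74, 76, 79, 98]
```

```bash
python3 -m jog '[[[0,0,0],[-0.0008,0,0.012],-1],[[0,0,0],[0,0,0.012],-1],[[0,0,0],[0,0,0],-1]]'; python3 -m jog '[[[0,0,0],[0,0,0.005],-1],[[0,0,0],[0,0,0.005],-1],[[0,0,0],[0,0,0.005],-1],[[0,0,0],[0,0,0],-1]]';python3 -m jog '[[[0,0,0],[0,0,0.005],-1],[[0,0,0],[0,0,0.005],-1],[[0,0,0],[0,0,0],-1]]'
```

```text
clock: 10.0
eef_pos: [571.6, -2.8, 163.8]
tcp_rot: [-3.141, -0.004, 3.024]
contact_force: [-0.2, -0.2, 0.1]
opening: 0.473
grasp_force: 40.7
clock: 10.4
eef_pos: [572.6, -2.8, 150.6]
tcp_rot: [-3.141, -0.001, 3.023]
contact_force: [0.1, -0.3, -0.4]
opening: 0.475
grasp_force: 40.7
clock: 10.7
eef_pos: [572.6, -2.8, 140.6]
tcp_rot: [-3.142, -0.001, 3.023]
contact_force: [-0.9, 0.0, -0.8]
opening: 0.471
grasp_force: 40.7
```

```bash
python3 -m jog '[[[0,0,0],[0,0,0.002],-1],[[0,0,0],[0,0,0.002],-1],[[0,0,0],[0,0,0],-1]]';python3 -m jog '[[[0,0,0],[0,0,0.0015],-1],[[0,0,0],[0,0,0.0015],-1],[[0,0,0],[0,0,0],-1]]'
```

```text
clock: 11.0
eef_pos: [572.9, -2.8, 137.1]
tcp_rot: [-3.142, -0.0, 3.023]
contact_force: [0.1, -1.0, 0.8]
opening: 0.474
grasp_force: 40.7
clock: 11.3
eef_pos: [572.9, -2.8, 134.1]
tcp_rot: [-3.142, -0.0, 3.023]
contact_force: [0.8, 0.2, -0.3]
opening: 0.478
grasp_force: 40.7
```

```bash
python3 -m jog '[[[0,0,0],[0,0,0.0015],-1],[[0,0,0],[0,0,0.0015],-1],[[0,0,0],[0,0,0],-1]]';python3 -m jog '[[[0,0,0],[0,0,0.0015],-1],[[0,0,0],[0,0,0.0015],-1],[[0,0,0],[0,0,0],-1]]'
```

```text
clock: 11.6
eef_pos: [572.9, -2.8, 131.1]
tcp_rot: [-3.142, -0.0, 3.023]
contact_force: [0.4, 0.4, -0.1]
opening: 0.473
grasp_force: 40.7
clock: 11.9
eef_pos: [572.9, -2.8, 128.1]
tcp_rot: [-3.142, -0.0, 3.023]
contact_force: [0.5, 0.4, 0.1]
opening: 0.481
grasp_force: 40.7
```

```bash
python3 -m jog '[[[0,0,0],[0,0,0.0015],-1],[[0,0,0],[0,0,0.0015],-1],[[0,0,0],[0,0,0.0015],-1],[[0,0,0],[0,0,0.001],-1],[[0,0,0],[0,0,0],-1]]'; python3 -m jog '[[[0,0,-0.1],[0,0,0],-1],[[0,0,-0.1],[0,0,0],-1],[[0,0,-0.1],[0,0,0],-1],[[0,0,0],[0,0,0],-1]]'
```

```text
clock: 12.4
eef_pos: [572.9, -2.8, 122.6]
tcp_rot: [-3.142, -0.0, 3.023]
contact_force: [0.4, -0.8, -1.0]
opening: 0.47
grasp_force: 40.7
clock: 12.8
eef_pos: [573.1, -2.8, 122.8]
tcp_rot: [-3.142, 0.0, -2.958]
contact_force: [-0.1, 0.2, -0.8]
opening: 0.469
grasp_force: 40.7
```

```bash
python3 -m jog '[[[0,0,-0.128],[0,0,0],-1],[[0,0,-0.128],[0,0,0],-1],[[0,0,-0.128],[0,0,0],-1],[[0,0,-0.128],[0,0,0],-1],[[0,0,-0.128],[0,0,0],-1],[[0,0,-0.128],[0,0,0],-1],[[0,0,0],[0,0,0],-1]]'; python3 -m jog '[[[0,0,0],[0,0,0.002],-1],[[0,0,0],[0,0,0.002],-1],[[0,0,0],[0,0,0.002],-1],[[0,0,0],[0,0,0],-1]]';  python3 -m jog '[[[0,0,0],[0,0,0.0015],-1],[[0,0,0],[0,0,0.0015],-1],[[0,0,0],[0,0,0],-1]]'
```

```text
clock: 13.5
eef_pos: [573.1, -2.8, 122.8]
tcp_rot: [-3.142, -0.0, -2.193]
contact_force: [0.6, -1.2, -0.0]
opening: 0.472
grasp_force: 40.7
clock: 13.9
eef_pos: [572.8, -2.8, 116.4]
tcp_rot: [3.141, -0.0, -2.193]
contact_force: [-0.4, 0.6, -0.5]
opening: 0.479
grasp_force: 40.7
clock: 14.2
eef_pos: [572.9, -2.8, 113.6]
tcp_rot: [3.141, -0.0, -2.192]
contact_force: [-0.6, 0.3, -0.9]
opening: 0.474
grasp_force: 40.7
```

```bash
python3 -m jog '[[[0,0,0],[0,0,0.0015],-1],[[0,0,0],[0,0,0.0015],-1],[[0,0,0],[0,0,0],-1]]';  python3 -m jog '[[[0,0,0],[0,0,0.0015],-1],[[0,0,0],[0,0,0.0015],-1],[[0,0,0],[0,0,0],-1]]'; python3 -m jog '[[[0,0,0],[0,0,0.0015],-1],[[0,0,0],[0,0,0.0015],-1],[[0,0,0],[0,0,0],-1]]'
```

```text
clock: 14.5
eef_pos: [572.9, -2.8, 110.6]
tcp_rot: [3.141, -0.0, -2.192]
contact_force: [0.2, -0.5, -0.1]
opening: 0.478
grasp_force: 40.7
clock: 14.8
eef_pos: [572.9, -2.8, 107.6]
tcp_rot: [3.141, -0.0, -2.192]
contact_force: [-0.1, -0.2, -0.4]
opening: 0.477
grasp_force: 40.7
clock: 15.1
eef_pos: [572.9, -2.8, 104.5]
tcp_rot: [3.141, -0.0, -2.192]
contact_force: [0.2, 0.4, -0.6]
opening: 0.476
grasp_force: 40.7
```

```bash
python3 -m jog '[[[0,0,0],[0,0,0.002],-1],[[0,0,0],[0,0,0.002],-1],[[0,0,0],[0,0,0.002],-1],[[0,0,0],[0,0,0.002],-1],[[0,0,0],[0,0,0],-1]]';  python3 -m jog '[[[0,0,0],[0,0,0.001],-1],[[0,0,0],[0,0,0],-1]]'; python3 -m jog '[[[0,0,0],[0,0,0.001],-1],[[0,0,0],[0,0,0],-1]]'
```

```text
clock: 15.6
eef_pos: [572.8, -2.8, 96.4]
tcp_rot: [3.141, -0.0, -2.192]
contact_force: [-0.8, -1.5, -0.5]
opening: 0.474
grasp_force: 40.7
clock: 15.8
eef_pos: [573.0, -2.8, 95.7]
tcp_rot: [3.142, -0.0, -2.192]
contact_force: [-0.4, 0.4, 0.2]
opening: 0.477
grasp_force: 40.7
clock: 16.0
eef_pos: [573.0, -2.8, 94.7]
tcp_rot: [3.142, -0.0, -2.192]
contact_force: [-0.5, -0.4, -0.2]
opening: 0.473
grasp_force: 40.7
```

```bash
python3 -m jog '[[[0,0,0],[0,0,0.0007],-1],[[0,0,0],[0,0,0],-1]]';  python3 -m jog '[[[0,0,0],[0,0,0.0007],-1],[[0,0,0],[0,0,0],-1]]'; python3 -m jog '[[[0,0,0],[0,0,0.0005],-1],[[0,0,0],[0,0,0],-1]]'
```

```text
clock: 16.2
eef_pos: [573.0, -2.8, 94.0]
tcp_rot: [3.142, 0.0, -2.192]
contact_force: [0.5, 0.4, -1.0]
opening: 0.473
grasp_force: 40.7
clock: 16.4
eef_pos: [573.0, -2.8, 93.3]
tcp_rot: [3.142, -0.0, -2.192]
contact_force: [0.7, 0.1, -0.0]
opening: 0.478
grasp_force: 40.7
clock: 16.6
eef_pos: [573.0, -2.8, 92.8]
tcp_rot: [3.142, -0.0, -2.192]
contact_force: [-0.6, 0.5, -0.4]
opening: 0.481
grasp_force: 40.7
```

```bash
python3 -m jog '[[[0,0,0],[0,0,0.0005],-1],[[0,0,0],[0,0,0],-1]]';  python3 -m jog '[[[0,0,0],[0,0,0.0005],-1],[[0,0,0],[0,0,0],-1]]'; python3 -m jog '[[[0,0,0],[0,0,0.0005],-1],[[0,0,0],[0,0,0],-1]]'
```

```text
clock: 16.8
eef_pos: [573.1, -2.8, 92.7]
tcp_rot: [-3.141, 0.0, -2.192]
contact_force: [-0.9, 0.2, 2.7]
opening: 0.474
grasp_force: 41.1
clock: 17.0
eef_pos: [573.1, -2.8, 92.6]
tcp_rot: [-3.141, 0.0, -2.192]
contact_force: [-3.3, 0.6, 8.8]
opening: 0.475
grasp_force: 41.6
clock: 17.2
eef_pos: [573.2, -2.8, 92.5]
tcp_rot: [-3.141, 0.0, -2.192]
contact_force: [-4.4, 1.1, 13.7]
opening: 0.474
grasp_force: 42.0
```

```bash
python3 -m jog '[[[0,0,0],[0,0,-0.0012],-1],[[0,0,0],[0,0,0],-0.1],[[0,0,0],[0,0,0],0.3],[[0,0,0],[0,0,0],0.6],[[0,0,0],[0,0,0],1],[[0,0,0],[0,0,0],1],[[0,0,0],[0,0,0],1],[[0,0,0],[0,0,0],1]]'
```

```text
clock: 18.0
eef_pos: [573.0, -2.8, 92.5]
tcp_rot: [3.142, -0.0, -2.192]
contact_force: [-0.7, -0.4, -0.3]
opening: 0.999
grasp_force: 0.0
```

```bash
python3 -m jog '[[[0,0,0],[0,0,-0.02],1],[[0,0,0],[0,0,-0.04],1],[[0,0,0],[0,0,-0.05],1],[[0,0,0],[0,0,-0.05],1]]'
python3 -m jog '[[[0,0,0.1495],[0,0,0],1],[[0,0,0.1495],[0,0,0],1],[[0,0,0.1495],[0,0,0],1],[[0,0,0.1495],[0,0,0],1],[[0,0,0.1495],[0,0,0],1],[[0,0,0.1495],[0,0,0],1],[[0,0,0.1495],[0,0,0],1],[[0,0,0.1495],[0,0,0],1],[[0,0,0.1495],[0,0,0],1],[[0,0,0.1495],[0,0,0],1],[[0,0,0.1495],[0,0,0],1],[[0,0,0.1495],[0,0,0],1]]'
python3 -m jog '[[[0,0,0.1495],[0,0,0],1],[[0,0,0.1495],[0,0,0],1],[[0,0,0.1495],[0,0,0],1],[[0,0,0.1495],[0,0,0],1],[[0,0,0.1495],[0,0,0],1],[[0,0,0.1495],[0,0,0],1],[[0,0,0.1495],[0,0,0],1],[[0,0,0.1495],[0,0,0],1],[[0,0,0.1495],[0,0,0],1],[[0,0,0.1495],[0,0,0],1],[[0,0,0.1495],[0,0,0],1],[[0,0,0.1495],[0,0,0],1]]'
```

```text
clock: 18.4
eef_pos: [572.5, -2.8, 254.0]
tcp_rot: [3.141, -0.001, -2.192]
contact_force: [1.1, -0.9, -0.5]
opening: 1.0
grasp_force: 0.0
clock: 19.6
eef_pos: [572.9, -2.8, 252.5]
tcp_rot: [-3.142, -0.0, 2.291]
contact_force: [-0.1, -0.0, -0.7]
opening: 1.0
grasp_force: 0.0
clock: 20.8
eef_pos: [572.9, -2.8, 252.5]
tcp_rot: [-3.142, 0.0, 0.497]
contact_force: [0.4, 0.7, -0.0]
opening: 1.006
grasp_force: 0.0
```

```bash
python3 snap.py w6; python3 -m jog '[[[0,0,0],[-0.0297,0.04,0.013],1],[[0,0,0],[-0.0297,0.04,0.013],1],[[0,0,0],[-0.0297,0.04,0.013],1],[[0,0,0],[-0.0297,0.04,0.013],1],[[0,0,0],[0,0,0],1],[[0,0,0],[0,0,0],1]]'; python3 snap.py w7; python3 - <<'E'
from h import *
import pickle
c=np.zeros((600,800,3),np.uint8)
E=ext("wrist",pickle.load(open("pics/w6.pkl","rb")));u=proj(E,[572.6,-3,75])[0].astype(int);print(u,u-[50,50])
c[:300,:300]=cv2.resize(cv2.imread("pics/w6.png")[u[1]-50:u[1]+50,u[0]-50:u[0]+50],(300,300),interpolation=cv2.INTER_CUBIC)
f=r.grab_frame("side")[:,:,::-1];u=proj(ext("side"),[572.5,-3,80])[0].astype(int);print(u)
c[300:,:300]=cv2.resize(f[u[1]-50:u[1]+50,u[0]-50:u[0]+50],(300,300),interpolation=cv2.INTER_CUBIC)
E=ext("wrist",pickle.load(open("pics/w7.pkl","rb")));print(proj(E,[[622,-166,78],[533,-209,78]]))
c[:,300:]=cv2.resize(cv2.imread("pics/w7.png")[:,120:520],(500,600),interpolation=cv2.INTER_CUBIC)
cv2.imwrite("pics/c7.png",c)
E
```

```text
20.8 [572.9488661   -2.80953995 252.5437529 ] [-3.14151156e+00  8.76553448e-05  4.97252588e-01] [ 0.36380333  0.6813181  -0.03417673] [-7.53746844e-03  2.76388836e-01  1.75065287e+00  3.18455283e-05
  1.11466689e+00  1.06599224e+00]
clock: 21.45
eef_pos: [546.5, -195.5, 201.7]
tcp_rot: [-3.141, 0.0, 0.503]
contact_force: [-0.8, 0.6, 0.1]
opening: 1.003
grasp_force: 0.0
21.45 [ 546.4513463  -195.49655306  201.69656167] [-3.14074901e+00  3.65191013e-04  5.03060291e-01] [-0.78846371  0.55032297  0.05653041] [-3.46307588e-01  3.42777410e-01  1.78165045e+00  3.32500320e-04
  1.01803948e+00  7.21253904e-01]
[322 216] [272 166]
[333 212]
[[340.16629942 110.6165156 ]
 [330.71719588 261.02373669]]
```

View pics/c7.png

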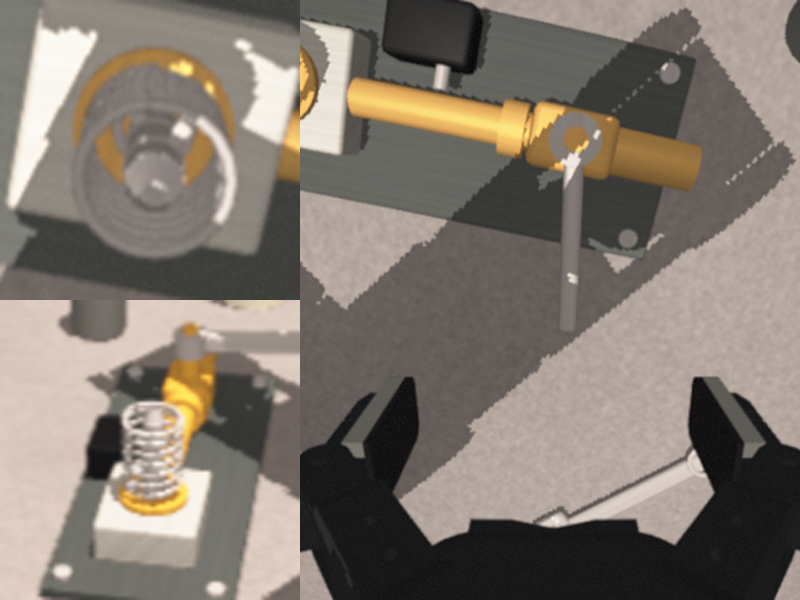

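The left crops show the spring upright on the brass seat, with the rod inside it and the lugs covered. On the right the valve nut is at crop (575,138), and the lever's centre line runs from (573,165) to (568,330).

```bash
cat > lev.py <<'E'
from h import *
import pickle,sys
np.set_printoptions(precision=1,suppress=True)
E=ext("wrist",pickle.load(open("pics/w7.pkl","rb")))
q=lambda x,y:((x-300+.5)/1.25-.5+120,(y+.5)/1.25-.5)
a,b=[onz(E,q(*p),78) for p in((573,165),(568,330))];n=[onz(E,q(575,138),z) for z in(78,85)]
print(a,b,np.degrees(np.arctan2(*(b-a)[1::-1])),"nut",n,[(np.degrees(np.arctan2(*(b-k)[1::-1])),np.linalg.norm((b-k)[:2])) for k in n])
B=[onz(E,q(*p),12) for p in((670,72),(628,238))];w=B[0]-B[1];print("bolts",B,np.degrees(np.arctan2(w[1],w[0])))
p=[onz(E,q(*p),z) for p,z in(((350,97),45),((500,128),45))];w=p[0]-p[1];print("pipe",np.degrees(np.arctan2(-w[0],w[1])))
# block fit from bolts seen in w1 + w7
for z in(10,12):
    E1=ext("wrist",pickle.load(open("pics/w1.pkl","rb")))
    P=np.array([onz(E1,u,z) for u in[(193,146),(207,249),(482,237),(490,132)]]);P7=np.array([onz(E,q(670,72),z),onz(E,q(628,238),z)]);print(P,P7)
E
python3 lev.py
```

```text
[ 610.3 -171.3   78. ] [ 532.3 -212.2   78. ] -152.3069163595063 nut [array([ 622.1, -165.8,   78. ]), array([ 621.8, -165.6,   85. ])] [(np.float64(-152.6434996676269), np.float64(101.04752231022994)), (np.float64(-152.47294788636415), np.float64(100.88653447958345))]
bolts [array([ 686.7, -199. ,   12. ]), array([ 586.5, -229.5,   12. ])] 16.962155607647247
pipe 16.801570398586765
[[ 602.6   69.6   10. ]
 [ 503.    39.6   10. ]
 [ 585.4 -231.2   10. ]
 [ 685.6 -200.8   10. ]] [[ 687.2 -199.2   10. ]
 [ 586.4 -230.    10. ]]
[[ 602.9   69.    12. ]
 [ 503.8   39.2   12. ]
 [ 585.8 -230.2   12. ]
 [ 685.4 -199.9   12. ]] [[ 686.7 -199.    12. ]
 [ 586.5 -229.5   12. ]]
```

```bash
python3 -m jog '[[[0,0,0.02],[-0.0045,0.0085,0.03],1],[[0,0,0],[0,0,0.04],1],[[0,0,0],[0,0,0.035],1],[[0,0,0],[0,0,0.02],1],[[0,0,0],[0,0,0],1],[[0,0,0],[0,0,0],1]]'; python3 -m jog '[[[0,0,0],[0,0,0],0.4],[[0,0,0],[0,0,0],0.1],[[0,0,0],[0,0,0],-0.2],[[0,0,0],[0,0,0],-0.5],[[0,0,0],[0,0,0],-0.65],[[0,0,0],[0,0,0],-1],[[0,0,0],[0,0,0],-1],[[0,0,0],[0,0,0],-1],[[0,0,0],[0,0,0],-1]]' 25
```

```text
clock: 22.15
eef_pos: [547.8, -203.2, 77.8]
tcp_rot: [3.141, -0.0, 0.486]
contact_force: [0.5, -0.5, 1.5]
opening: 0.998
grasp_force: 0.0
clock: 23.05
eef_pos: [547.3, -204.4, 77.3]
tcp_rot: [3.141, -0.0, 0.483]
contact_force: [-1.9, -1.2, 4.3]
opening: 0.108
grasp_force: 28.4
```

```bash
python3 -m jog '[[[0,0,-0.0753],[0.0002,0.0063,0],-1],[[0,0,-0.0753],[0.0002,0.0063,0],-1],[[0,0,-0.0753],[0.0002,0.0063,0],-1],[[0,0,-0.0753],[0.0002,0.0063,0],-1],[[0,0,0],[0,0,0],-1]]'
```

```text
clock: 23.55
eef_pos: [562.4, -225.3, 77.3]
tcp_rot: [3.14, 0.0, 0.786]
contact_force: [-1.6, -3.5, 5.2]
opening: 0.109
grasp_force: 28.4
```

```bash
python3 -m jog '[[[0,0,-0.074],[0.0002,0.0062,0],-1],[[0,0,-0.074],[0.0002,0.0062,0],-1],[[0,0,-0.074],[0.0002,0.0062,0],-1],[[0,0,-0.074],[0.0002,0.0062,0],-1],[[0,0,0],[0,0,0],-1],[[0,0,0],[0,0,0],-1]]'
```

```text
clock: 24.15
eef_pos: [581.8, -239.8, 77.3]
tcp_rot: [3.14, 0.001, 1.077]
contact_force: [-0.5, -5.5, 3.6]
opening: 0.11
grasp_force: 28.2
```

```bash
python3 -m jog '[[[0,0,0],[0,0,0],-0.6],[[0,0,0],[0,0,0],-0.2],[[0,0,0],[0,0,0],0.3],[[0,0,0],[0,0,0],0.7],[[0,0,0],[0,0,0],1],[[0,0,0],[0,0,0],1],[[0,0,0],[0,0,0],1],[[0,0,0],[0,0,0],1]]'; python3 -m jog '[[[0,0,0],[0,0,-0.03],1],[[0,0,0],[0,0,-0.045],1],[[0,0,0],[0,0,-0.05],1],[[0,0,0],[0,0,0],1],[[0,0,0],[0,0,0],1]]'; python3 snap.py w8;python3 - <<'E'
from h import *
c=np.zeros((600,800,3),np.uint8)
f=r.grab_frame("side")[:,:,::-1];u=proj(ext("side"),[572.5,-3,80])[0].astype(int)
c[300:,:300]=cv2.resize(f[u[1]-50:u[1]+50,u[0]-50:u[0]+50],(300,300),interpolation=cv2.INTER_CUBIC)
c[:300,:300]=cv2.resize(f[280:420,200:340],(300,300))
c[:,300:]=cv2.resize(cv2.imread("pics/w8.png")[:,120:520],(500,600),interpolation=cv2.INTER_CUBIC)
cv2.imwrite("pics/c8.png",c)
E
```

```text
clock: 24.95
eef_pos: [581.6, -239.3, 77.1]
tcp_rot: [-3.142, -0.0, 1.081]
contact_force: [-0.1, -0.1, 0.5]
opening: 1.0
grasp_force: 0.0
clock: 25.45
eef_pos: [582.4, -239.7, 203.6]
tcp_rot: [3.138, -0.0, 1.081]
contact_force: [-0.2, -0.6, -0.2]
opening: 0.999
grasp_force: 0.0
25.45 [ 582.36735614 -239.67114189  203.64516828] [ 3.13842497e+00 -3.07974001e-04  1.08052812e+00] [-0.18856803 -0.60947236 -0.22829677] [-3.92801295e-01  4.10597062e-01  1.67312144e+00 -2.00582156e-06
  1.05469153e+00  9.74683901e-02]
```

View pics/c8.png

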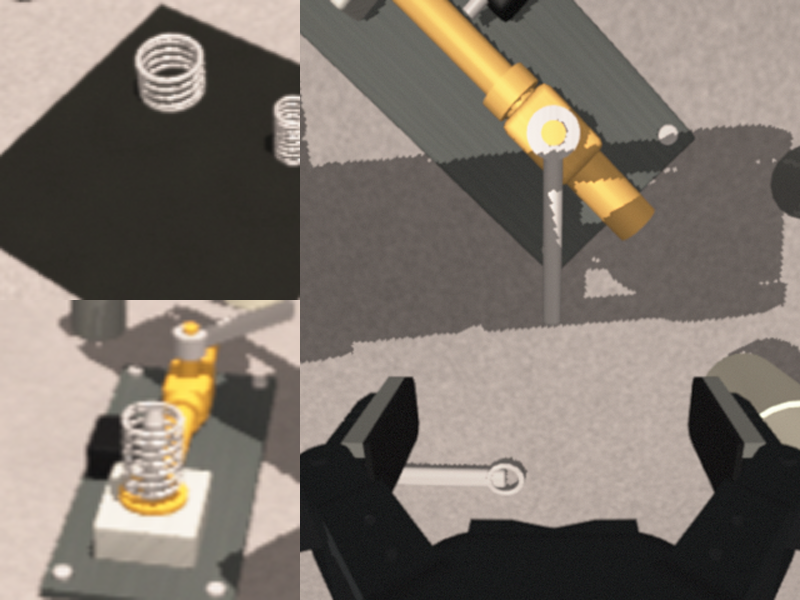

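The spring is seated upright and both other springs stand on the mat. The lever is at half open, running from the nut at crop (554,130) to its end at (552,322). I check the angle in numbers before handing in.

```bash
python3 - <<'E'
from h import *
import pickle
E=ext("wrist",pickle.load(open("pics/w8.pkl","rb")))
q=lambda x,y:((x-300+.5)/1.25-.5+120,(y+.5)/1.25-.5)
n,a,b=[onz(E,q(*p),78) for p in((554,130),(553,165),(552,322))]
for k in(n,a):print(np.degrees(np.arctan2(*(b-k)[1::-1]))+163.1)
p=[onz(E,q(*p),45) for p in((418,0),(512,82))];w=p[0]-p[1];print("pipe yaw",np.degrees(np.arctan2(-w[0],w[1])))
E
```

```text
44.387882996737915
44.6050581587763
pipe yaw 21.432139745410325
```

```bash
python3 -c "
from rig import r
print(r.sign_off())"
```

```text
the job is handed in; nothing more can be done
None
```

The spring is fully home and upright on the brass seat, the valve lever measures about 44.5° open and is released, both other springs stand untouched on the mat, and the job was handed in at about 25.5 s.

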